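# Take the worn drive coupling off a twin blender base

## Robot

A 7-joint arm with a two-finger parallel gripper is mounted at the origin on the work surface. World frame = base frame: x ahead of the robot, y to its left, z up, the work surface at z = 0. Lengths are in mm, angles in rad, forces in N, time in s.
With the tool pointing down it reaches from about 400 to 875 mm from the base axis. Payload 6.5 kg.
Tool frame: the origin (TCP) lies midway between the tips of the shut fingers; the grasp point (between the pads) lies 19 mm behind it (robot.grasp_offset is the z of the grasp point in the tool frame, in mm); z points along the fingers, y is the line along which they close (so a half turn about z gives the same grasp; the last joint's range is limited). The gripper opens to 88 mm and grips with 3 to 60 N. Pads are 18 mm wide; open, the fingers measure 123 mm over their backs; the gripper's body (75 mm by 187 mm) begins 45 mm behind the grasp point.
Start: joints at [1.14, 0.536, -0.004, 1.538, 0.003, 1.067, -0.071], TCP at [231.891, -607.22, 238.716] pointing down, gripper open.
Joint ranges: [-2.7, 2.7], [-0.37, 2.16], [-1.27, 1.26], [0.24, 2.4], [-1.31, 4.45], [0.19, 1.91], [-2.76, 2.76]. Speed limits (rad/s): [2.39, 2.39, 3.14, 3.14, 3.14, 3.14, 3.14].

## Interface

Orientations are given as a rotation vector (axis times angle).
In Python, from rig import robot, optics, search_frame gives the robot as it stands.
- The arm moves only by the tool play_rows, never from a script. Its argument "increments" is a list that holds one entry, the list of rows, each a list of 5 numbers: the shift along the world's x, y, z each as a share of 0.5 m, from -1 to 1, then the turn about the world's z as a share of 90 degrees, from -1 to 1, then the opening, from -1 (shut) to 1 (fully open), so that 0 is half open. In form: [[[x, y, z, yaw, hand], ...]]. A call has 1 to 10 rows; each row is the pose to reach, as a shift and turn from the pose commanded when the call began; what a row does not reach only later rows make up. A row lasts 1/8 s, in which the tool goes at most 62.5 mm and 10.7 degrees, less where a joint would pass 70% of its speed; a pose out of reach is approached as far as the arm can. A call with a number of a shift or a turn outside -1 to 1 is refused whole. A call with a gripper value outside its range is refused whole. The fingers move at their own pace and stop on an object; the grip force is fixed at half the most. Time passes only in rows, so rows that repeat a pose let the fingers close. It gives the time, the measured TCP pose, the force, the opening and the grip force at its end, in the units of the state.
- robot.state(): the state, without advancing time (a new reading comes with each control period).
- optics.snapshot(name): name is "scene" or "top" or "wrist"; returns a dict with "color" (400x640x3 uint8, red, green, blue), "fx", "fy", "cx", "cy" (pixels), "camera_from_world" (4x4, takes a point from world to camera coordinates). Camera axes: x right, y down, z forward; pixel columns grow to the right and rows downward; lengths in mm; the calibration is good to about 2 mm. A picture is of the moment at which its call begins. There is no depth.
- robot.hand_in(): hands the job in; it is judged then, once.
Trained networks look in a picture, given as the dict that the camera call returned (one of the last four; its "shot" number tells which), for a name from the list of things; names that differ only in an ending like _2 or _b are one class to them, and where a whole thing is asked for, a point or a joint stands for the part that bears it (a point fixed in the world has none). Each returns a list of dicts, best first, with "score" (0 to 1); they miss things now and then, are a little off and sometimes report something else, mostly with a low value. They report only what shows in the picture. A call takes as long as a camera call. They do not tell look-alikes from the thing itself.
- search_frame(label, picture): "at" ([x, y, z] in mm, in the coordinates of the camera as it stood for that picture, good to about 4 mm: the middle of the surface that is visible of it).
The state is a dict: "t": time; "qpos": joint angles; "qvel": joint speeds; "tau": joint torques, N m; "tcp_pos": TCP position; "orientation": TCP orientation; "ft_force": force on the tool from outside, world axes, zero at the start; "moment": the same for the moment, N m; "opening": finger opening in mm; "finger_force": force on a finger pad.
Only numpy, scipy, OpenCV 4.12 (cv2) and the standard library are available. Lean on these libraries where they do the work, as an engineer would, in place of code of your own. Each camera call takes 0.05 s, during which the arm holds its last target. There are 200 camera calls.

## Task

The red drive coupling on the twin blender base is worn and has to come off. Slide the yellow holding plate fully home into the slot under the red coupling so that its spindle cannot turn, then unscrew the coupling: its thread may be right-hand or left-hand, so try both ways. Lift it off and finish while still holding it in the gripper, at least 5 cm above where it sat, with the plate left home in its slot and the grey coupling, jar, beaker and spatula left as they are.

Things in the scene. Friction and masses are not known exactly. Their poses are not given: they have to be found in the camera images.
- machine: Twin blender base, fixed: aluminium housing 250 x 330 x 140 mm, flat deck on top at z 140 mm with two spindles. Origin: on the bench midway under the spindles; x points to its back (away from the robot), y to the left spindle. Deck: 155 mm ahead (-x) of the spindles, 95 mm behind. Rubber studs 12 mm high stand +-50 mm in x, +-53 mm in y round each spindle.
- spindle_left (a point): Axis of the left (+y) spindle at deck height, axes as the machine's. Round it a steel housing 66 x 72 mm, 14 mm high. A block on the spindle, 25 mm across its flats (y), 30 mm long in x, 9 mm high, stands in the housing's slot, within 3 degrees of its line. The spindle turns freely (0.02 N m): without the plate the coupling just spins along with it.
- spindle_right (a point): The same for the right (-y) spindle, 160 mm from the left one. Which spindle carries the red coupling, and which thread hand each has, changes from start to start; nothing visible shows the hand. The threaded stub inside the coupling ends 35 mm above the deck.
- slot_left (a point): Middle of the mouth of the left spindle's slot, on the deck, 39 mm in front (-x) of the axis; axes as the machine's, the plate goes in along +x. Slot 50.4 mm wide, 9 mm high, floor = the deck, roof 5 mm thick, end wall 58.5 mm in. Two cheeks 9 mm high reach 16 mm out in front of the mouth and flare it to about 60 mm.
- slot_right (a point): The same for the right spindle's slot.
- plate: Yellow holding plate, flat steel fork 141 (x) x 48 (y) x 6 mm, 0.22 kg, flat on the bench. Origin: centre of the underside; +x points to the fork's open end. Notch 27.4 mm wide, 33.5 mm deep. Home: flat on the deck, in line with the slot, pushed in until it stops: origin 52 mm in front of the spindle axis (13 mm in front of the mouth). The block then has about 6 degrees of play.
- plate_grip (a point): Centre of the plate's upright blue grip, 20 mm above the underside, 45.5 mm behind the plate's origin; axes as the plate's. The grip is 42 mm long (x), 8 mm thick (y), from 6 to 34 mm above the underside. Pinch it across y.
- coupling_red: Red round drive coupling, diameter 44 mm, 38 mm high, 0.07 kg, hollow below. Origin: centre of the underside (158 mm above the bench when fitted); z along its axis; x points to the white one of the six teeth on top, as fitted roughly along the machine's x.
- red_top (a point): Centre of the red coupling's top face. It sits on a spring washer (9 N) in a coarse two-start thread. Turned the loosening way (anticlockwise from above if right-hand, clockwise if left-hand) it climbs 3 mm, lifts straight off between about 85 and 120 degrees and stops near 130. The other way it stops hard after 15 to 25 degrees (play and give); beyond that the fingers slip on it.
- coupling_grey: Grey drive coupling of the same shape on the other spindle; it stays there. Origin: centre of its underside.
- jar: Clear blender jar with a black handle, 124 mm across the rim, 190 mm high, standing on the bench. Origin: centre of its underside.
- beaker: Steel beaker, 84 mm across, 105 mm high, standing on the bench. Origin: centre of its underside.
- spatula: White-handled spatula, about 250 mm long, lying on the bench. Origin near its middle.
Things that resemble listed ones, but are neither listed nor needed, are in the scene too. Of the things like the plate, leave any that is purple or turquoise; of the rest the larger one is meant.

How it is judged:
By the outcome, as a careful person would: the job done as asked, in the order asked, and still so for the second after the job is handed in, while the arm keeps its last pose, push and grip.
It also fails if it takes over 64 s, if anything falls off the work surface, if the arm or the gripper's body presses on something with over 40 N, if the wrist force passes 120 N, or if a joint passes its speed limit or range.

## Working session

There is one attempt and no reset: what is moved stays moved. The work goes in short steps, Python scripts to look and compute and a tool call to move; the robot and the scene stay as the last step left them, time stands still between calls to the robot, and variables do not carry over. Pictures are saved under pics/ and viewed, at most 10 in all, crops included, and the job is handed in when it is done.

Besides the shell and the picture viewer there is one more tool, called by a JSON object that holds its "method" and its "body". play_rows: Moves the arm, as the interface text tells. Its arguments: {"type":"object","properties":{"increments":{"type":"array"}},"required":["increments"]}

```bash
ls; mkdir -p pics; cat > h.py <<'E'
import numpy as np, cv2
from rig import robot, optics, search_frame
def save(s,name,crop=None,scale=1):
    im=s["color"][:,:,::-1]
    if crop: a,b,c,d=crop; im=im[b:d,a:c]
    cv2.imwrite("pics/"+name+".png",cv2.resize(im,None,fx=scale,fy=scale,interpolation=cv2.INTER_CUBIC))
def towld(s,p):
    M=np.array(s["camera_from_world"]); return M[:3,:3].T@(np.array(p)-M[:3,3])
def proj(s,P):
    M=np.array(s["camera_from_world"]); c=M[:3,:3]@np.array(P,float)+M[:3,3]
    return np.array([s["fx"]*c[0]/c[2]+s["cx"], s["fy"]*c[1]/c[2]+s["cy"]])
def ray(s,u,v,z):
    M=np.array(s["camera_from_world"]); d=M[:3,:3].T@np.array([(u-s["cx"])/s["fx"],(v-s["cy"])/s["fy"],1]); o=-M[:3,:3].T@M[:3,3]
    return o+d*(z-o[2])/d[2]
E
python3 - <<'E'
from h import *
a=[]
for n in ("top","scene"):
    s=optics.snapshot(n); save(s,n+"0",None,1.25)
    for l in ["plate","plate_grip","coupling_red","red_top","coupling_grey","machine","jar","beaker","spatula"]:
        for d in search_frame(l,s)[:4]:
            w=towld(s,d["at"]); print(n,l,round(d["score"],2),w.round(),proj(s,w).round())
print(robot.state())
E
```

```text
pics
top plate 0.9 [685. 159.   6.] [280. 164.]
top plate 0.73 [330. 364.   2.] [217. 271.]
top plate 0.69 [484. 285.   2.] [242. 224.]
top plate 0.6 [521. 150.   2.] [283. 212.]
top plate_grip 0.91 [485. 285.   8.] [241. 224.]
top plate_grip 0.9 [519. 150.   5.] [283. 213.]
top plate_grip 0.6 [332. 368.   3.] [215. 271.]
top plate_grip 0.55 [678. 159.   7.] [280. 166.]
top coupling_red 0.62 [625. -48. 195.] [344. 168.]
top red_top 0.72 [625. -48. 193.] [344. 168.]
top coupling_grey 0.72 [ 544. -491.  111.] [488. 198.]
top coupling_grey 0.68 [ 639. -204.  199.] [398. 162.]
top machine 0.7 [ 587. -135.  136.] [372. 184.]
top jar 0.58 [ 546. -490.  113.] [488. 197.]
top beaker 0.72 [757. 336.  55.] [224. 140.]
top spatula 0.72 [506. 489.   6.] [180. 218.]
scene plate 0.92 [492. 271.   3.] [347. 181.]
scene plate 0.61 [516. 144.   4.] [334. 205.]
scene plate 0.58 [688. 156.   3.] [384. 224.]
scene plate 0.51 [342. 360.  -1.] [323. 154.]
scene plate_grip 0.81 [491. 271.   5.] [347. 180.]
scene plate_grip 0.71 [345. 359.   3.] [324. 153.]
scene plate_grip 0.69 [515. 144.   3.] [334. 205.]
[... 438 characters left out ...]
0. 150.]
{'t': 1.0, 'qpos': array([ 1.1397644 ,  0.53639372, -0.00440378,  1.53790909,  0.00258969,
        1.06729508, -0.07118937]), 'qvel': array([-0.00135335, -0.00028121, -0.00046041,  0.00102127,  0.0003231 ,
       -0.00022828, -0.00019511]), 'tau': array([-1.12823996e-03, -5.70915055e+01,  9.89672095e-01, -2.51924014e+01,
       -5.61507465e-02,  1.10396833e-02,  3.96873702e-05]), 'tcp_pos': array([ 231.91641156, -607.20763056,  238.71636938]), 'orientation': array([ 3.08945053e+00,  5.69973023e-01, -2.69140255e-05]), 'ft_force': array([ 0.13561589, -0.375129  , -1.24266844]), 'moment': array([-0.01537216,  0.00040648,  0.0468907 ]), 'finger_force': 0.0, 'opening': 87.99026260098302}
```

```bash
python3 - <<'E'
from h import *
s=optics.snapshot("top"); save(s,"top1",(160,120,460,300),2.66)
print(s["fx"],s["cx"],s["cy"],np.array(s["camera_from_world"]).round(3))
E
```

```text
432.7746681469434 326.7130743828015 202.063298339397 [[-1.200000e-02 -1.000000e+00 -7.000000e-03  1.049300e+01]
 [-9.890000e-01  1.300000e-02 -1.440000e-01  5.481360e+02]
 [ 1.440000e-01  5.000000e-03 -9.900000e-01  1.360358e+03]
 [ 0.000000e+00  0.000000e+00  0.000000e+00  1.000000e+00]]
```

View pics/top0.png

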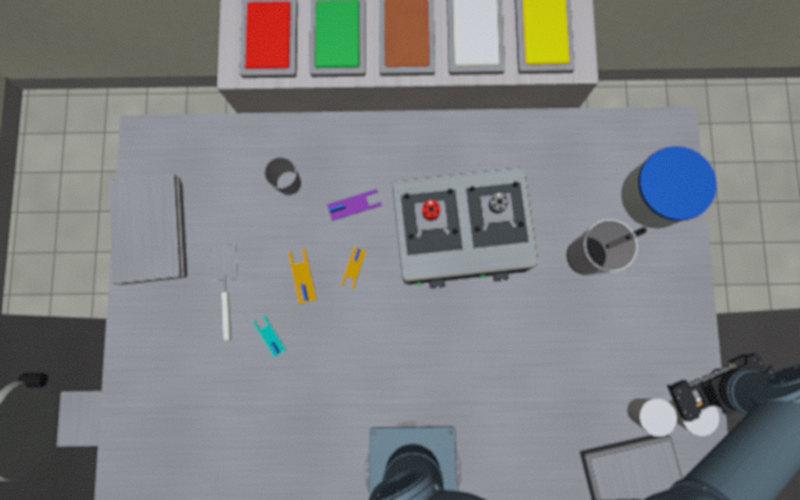

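View pics/top1.png

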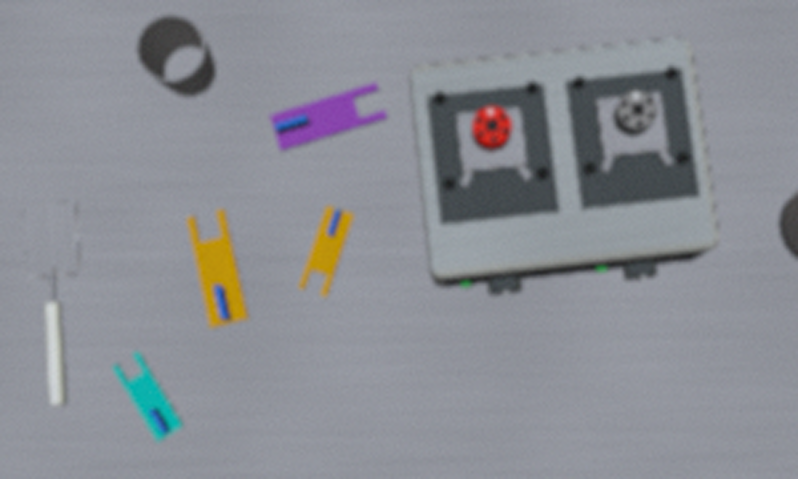

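View pics/scene0.png

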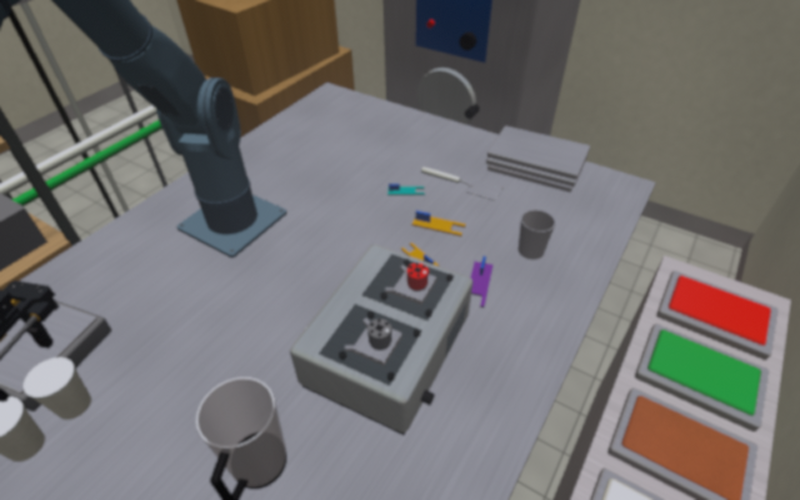

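The yellow plate candidates in the top image are the larger one at full-res (242,214), the smaller one at (283,212), purple at (280,164) and turquoise at (217,271). The larger yellow one fits, because purple and turquoise are excluded, and the enlarged crop confirms it. The red coupling is on the left spindle, at (344,168).

```bash
cat >> h.py <<'E'
from scipy.optimize import minimize
L,W=141.,48.
OUT=np.array([[-70.5,-24],[70.5,-24],[70.5,-13.7],[37,-13.7],[37,13.7],[70.5,13.7],[70.5,24],[-70.5,24]])
def yellow(s,box=None):
    h=cv2.cvtColor(s["color"],cv2.COLOR_RGB2HSV); m=((h[...,0]>14)&(h[...,0]<32)&(h[...,1]>150)).astype(np.uint8)
    h2=((h[...,0]>105)&(h[...,0]<130)&(h[...,1]>120)).astype(np.uint8)
    if box is not None:
        k=np.zeros_like(m);k[box[1]:box[3],box[0]:box[2]]=1;m*=k;h2*=k
    return m,h2
def fitplate(s,x0,mask,z=6.,zoff=0):
    f=cv2.GaussianBlur(mask.astype(np.float32),(0,0),1.0)
    def mk(p):
        c,sn=np.cos(p[2]),np.sin(p[2]); P=OUT@np.array([[c,sn],[-sn,c]])+p[:2]
        q=np.array([proj(s,[a,b,z]) for a,b in P])
        im=np.zeros((400,640),np.uint8); cv2.fillPoly(im,[np.round(q*256).astype(np.int32)],255,cv2.LINE_AA,8)
        return cv2.GaussianBlur(im.astype(np.float32)/255,(0,0),1.0)
    cost=lambda p:float(((mk([p[0],p[1],p[2]/100])-f)**2).sum())
    b=None
    for d in (0,8,-8):
        x=[x0[0],x0[1],x0[2]*100+d]; sx=np.array([x]*4)+np.vstack([np.zeros(3),np.eye(3)*8])
        r=minimize(cost,x,method="Nelder-Mead",options=dict(initial_simplex=sx,xatol=.05,fatol=.01))
        if b is None or r.fun<b.fun:b=r
    return [b.x[0],b.x[1],b.x[2]/100],b.fun,f.sum()
E
python3 - <<'E'
from h import *
s=optics.snapshot("top")
m,b=yellow(s,(225,195,262,250)); mm=cv2.morphologyEx(m|b,cv2.MORPH_CLOSE,np.ones((3,3)))
print(m.sum(),b.sum()); ys,xs=np.nonzero(m); print(ray(s,xs.mean(),ys.mean(),6))
print(fitplate(s,[485,285,0.15],mm))
ys,xs=np.nonzero(b); print("grip",ray(s,xs.mean(),ys.mean(),25))
# machine deck corners approx: crop px -> full px
for u,v in [(412,68),(688,38),(716,245),(435,278),(429,95),(547,85),(558,210),(440,222),(568,83),(684,70),(698,195),(583,208)]:
    print(ray(s,160+u/2.66,120+v/2.66,140).round())
print(s["camera_from_world"][:3,:3].T@-s["camera_from_world"][:3,3])
E
```

```text
378 22
[491.37700648 284.71948114   6.        ]
([np.float64(497.4636792514422), np.float64(286.36757505046614), np.float64(0.22910349855601553)], np.float64(67.1788558959961), np.float32(444.0))
grip [452.48776869 276.22981635  25.        ]
[709.  37. 140.]
[ 740. -281.  140.]
[ 499. -302.  140.]
[466.  13. 140.]
[677.  18. 140.]
[ 687. -117.  140.]
[ 541. -126.  140.]
[529.   7. 140.]
[ 689. -142.  140.]
[ 702. -275.  140.]
[ 556. -285.  140.]
[ 543. -155.  140.]
[ 346.56080403   -3.01039388 1425.14020583]
```

{"method": "play_rows", "body": {"increments": [[[0.04, 0.1, 0.02, 0, 1], [0.08, 0.2, 0.04, 0, 1], [0.12, 0.3, 0.06, 0, 1], [0.16, 0.4, 0.08, 0, 1], [0.2, 0.5, 0.1, 0, 1], [0.24, 0.6, 0.12, 0, 1], [0.28, 0.7, 0.12, 0, 1], [0.32, 0.8, 0.12, 0, 1], [0.36, 0.9, 0.12, 0, 1], [0.4, 1.0, 0.12, 0, 1]]]}}

```text
t: 2.35
tcp_pos: [432.4, -105.7, 299.1]
orientation: [3.089, 0.569, 0.001]
ft_force: [1.4, -0.6, -0.3]
opening: 88.3
finger_force: 0.0
```

{"method": "play_rows", "body": {"increments": [[[0.01, 0.1, -0.02, -0.02, 1], [0.02, 0.2, -0.04, -0.04, 1], [0.03, 0.3, -0.06, -0.06, 1], [0.03, 0.4, -0.08, -0.08, 1], [0.04, 0.5, -0.1, -0.09, 1], [0.04, 0.6, -0.12, -0.09, 1], [0.04, 0.7, -0.14, -0.09, 1], [0.04, 0.76, -0.16, -0.09, 1], [0.04, 0.76, -0.16, -0.09, 1], [0.04, 0.76, -0.16, -0.09, 1]]]}}

```text
t: 3.6
tcp_pos: [452.2, 271.7, 218.8]
orientation: [3.121, 0.349, -0.0]
ft_force: [-0.7, -0.4, 0.3]
opening: 88.1
finger_force: 0.0
```

```bash
python3 - <<'E'
from h import *
s=optics.snapshot("wrist"); save(s,"w1",None,1.25)
st=robot.state(); print(st["t"],st["tcp_pos"],st["orientation"],st["qpos"].round(2))
m,b=yellow(s); print(m.sum(),b.sum(),proj(s,[498,286,6]),proj(s,st["tcp_pos"]))
for l in ("plate","plate_grip"):
    for d in search_frame(l,s)[:3]: w=towld(s,d["at"]); print(l,round(d["score"],2),w.round(1),proj(s,w).round())
E
```

```text
3.65 [452.4112644  271.350258   218.92798376] [3.12143982e+00 3.47292034e-01 5.09935260e-04] [-0.2   0.41 -0.53  1.86  0.25  0.95 -2.2 ]
8110 964 [313.41088753 122.28166589] [317.18645635 257.27282427]
plate 0.72 [486.3 281.9   6.9] [315. 135.]
plate 0.72 [347.9 361.9   7.4] [218. 241.]
plate 0.71 [540.1  23.5  51.1] [606. 144.]
plate_grip 0.93 [348.8 365.6   6.8] [215. 239.]
plate_grip 0.75 [492.6 283.5   6.3] [315. 128.]
plate_grip 0.68 [526.  144.2  -0.6] [452. 126.]
```

View pics/w1.png

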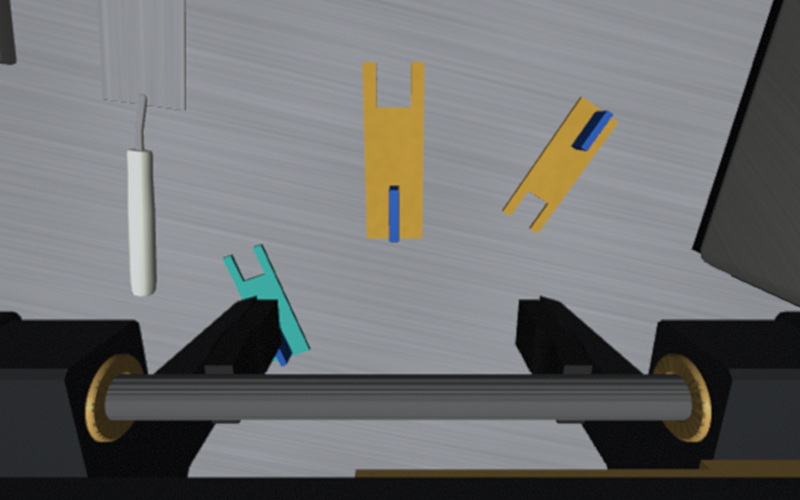

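The picture shows the large yellow plate at about (315,120) full-res, nearly upright and in line with the fingers, with its blue grip at (315,171).

```bash
python3 - <<'E'
from h import *
s=optics.snapshot("wrist")
m,b=yellow(s,(280,40,350,200)); mm=cv2.morphologyEx(m|b,cv2.MORPH_CLOSE,np.ones((3,3)))
p,c,n=fitplate(s,[497,286,0.2],mm); print(p,c,n)
c,sn=np.cos(p[2]),np.sin(p[2]); print("grip",p[0]-45.5*c,p[1]-45.5*sn)
print("topgrip px",[proj(s,[p[0]+a*c,p[1]+a*sn,34]).round(1) for a in(-66.5,-24.5)])
st=robot.state(); o=st["orientation"]; R=cv2.Rodrigues(o)[0]; print("tooly deg",np.degrees(np.arctan2(R[1,1],R[0,1])), np.degrees(p[2]), st["tcp_pos"])
E
```

```text
[np.float64(496.32385300953933), np.float64(284.3083330847568), np.float64(0.22313339794126252)] 236.941650390625 5325.0
grip 451.9518499053797 274.23980089160926
topgrip px [array([314.3, 194.7]), array([314.1, 152.6])]
tooly deg -77.30706440552312 12.784601970447435 [452.44190337 271.5848251  219.06499547]
```

{"method": "play_rows", "body": {"increments": [[[0, 0.006, -0.1, 0, 0], [0, 0.006, -0.2, 0, 0], [0, 0.006, -0.3, 0, 0], [0, 0.006, -0.37, 0, 0], [0, 0.006, -0.4, 0, 0], [0, 0.006, -0.419, 0, 0], [0, 0.006, -0.419, 0, -0.5], [0, 0.006, -0.419, 0, -1], [0, 0.006, -0.419, 0, -1], [0, 0.006, -0.419, 0, -1]]]}}

```text
t: 5.05
tcp_pos: [452.3, 275.8, 9.8]
orientation: [-3.122, -0.35, -0.001]
ft_force: [-0.4, 0.7, 4.3]
opening: 7.5
finger_force: 30.0
```

{"method": "play_rows", "body": {"increments": [[[0, 0, 0, 0, -1], [0, 0, 0, 0, -1], [0, 0, 0.02, 0, -1], [0, 0, 0.06, 0, -1]]]}}

```text
t: 5.55
tcp_pos: [451.1, 275.4, 39.5]
orientation: [3.121, 0.351, -0.003]
ft_force: [0.6, -0.8, -1.7]
opening: 7.4
finger_force: 30.0
```

{"method": "play_rows", "body": {"increments": [[[0, 0, 0.1, 0, -1], [0, 0, 0.2, 0, -1], [0, 0, 0.3, 0, -1], [-0.01, -0.08, 0.36, -0.02, -1], [-0.02, -0.18, 0.4, -0.04, -1], [-0.03, -0.28, 0.4, -0.06, -1], [-0.04, -0.38, 0.4, -0.08, -1], [-0.05, -0.48, 0.4, -0.08, -1], [-0.052, -0.58, 0.4, -0.08, -1], [-0.052, -0.69, 0.4, -0.08, -1]]]}}

```text
t: 6.8
tcp_pos: [425.4, -70.2, 240.4]
orientation: [3.137, 0.156, 0.002]
ft_force: [0.3, -0.4, -2.2]
opening: 7.6
finger_force: 30.0
```

{"method": "play_rows", "body": {"increments": [[[0, 0, 0, 0, -1], [0, 0, 0, 0, -1]]]}}

```text
t: 7.05
tcp_pos: [425.7, -68.4, 239.8]
orientation: [-3.137, -0.154, -0.001]
ft_force: [-0.4, 0.5, -3.1]
opening: 7.6
finger_force: 30.0
```

```bash
python3 - <<'E'
from h import *
s=optics.snapshot("wrist"); save(s,"w2",None,1.25)
st=robot.state(); R=cv2.Rodrigues(st["orientation"])[0]; print(st["t"],st["tcp_pos"],st["qpos"].round(2),"tooly",np.degrees(np.arctan2(R[1,1],R[0,1])))
z=st["tcp_pos"][2]-9.5+6; m,b=yellow(s); mm=cv2.morphologyEx(m|b,cv2.MORPH_CLOSE,np.ones((3,3)))
g=st["tcp_pos"]; print(m.sum(), fitplate(s,[g[0]+45,g[1]+5,0.1],mm,z=z))
for l in ("coupling_red","red_top","coupling_grey"):
    for d in search_frame(l,s)[:2]: w=towld(s,d["at"]); print(l,round(d["score"],2),w.round(1),proj(s,w).round())
print(proj(s,[625,-50,196]),proj(s,[625,-50,140]))
E
```

```text
7.1 [425.83245035 -67.85786285 239.71403984] [ 0.4   0.18 -0.39  2.07  0.09  0.91 -1.5 ] tooly -84.28865758712081
24655 ([np.float64(471.9128791549673), np.float64(-64.78249805145072), np.float64(0.09733263662412915)], np.float64(8163.162109375), np.float32(27267.066))
[ 318.87677544 -218.94385864] [ 318.71725345 -132.92071869]
```

View pics/w2.png

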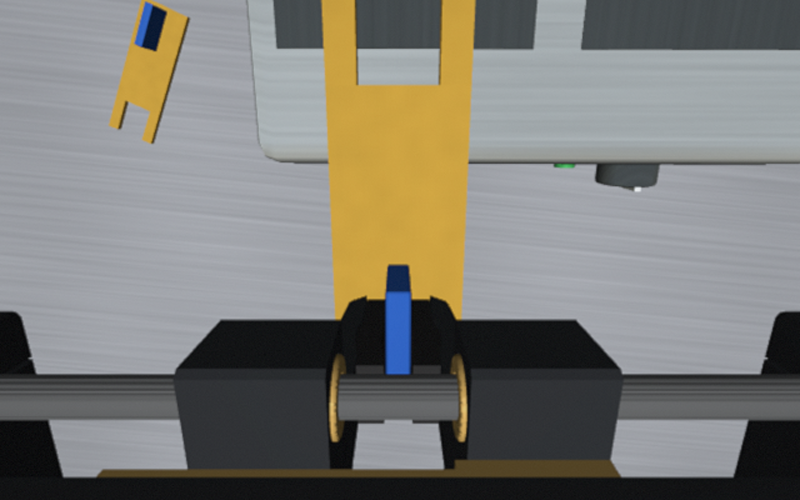

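The picture shows the plate held straight, with its grip in the fingers. The deck's mat edge at row 48 is level, so the yaw matches. The spindle is out of view, so I'll look from higher up, between the two spindles.

{"method": "play_rows", "body": {"increments": [[[0.03, -0.03, 0.1, 0, -1], [0.1, -0.08, 0.2, 0, -1], [0.17, -0.13, 0.24, 0, -1], [0.17, -0.13, 0.24, 0, -1], [0.17, -0.13, 0.24, 0, -1]]]}}

```text
t: 7.88
tcp_pos: [510.2, -132.9, 358.3]
orientation: [-3.137, -0.156, 0.003]
ft_force: [0.7, 1.2, -2.6]
opening: 7.4
finger_force: 30.0
```

```bash
python3 - <<'E'
from h import *
s=optics.snapshot("wrist"); save(s,"w3",None,1.25)
import pickle; pickle.dump(s,open("w3.pkl","wb"))
st=robot.state(); R=cv2.Rodrigues(st["orientation"])[0]; print(st["t"],st["tcp_pos"],"tooly",np.degrees(np.arctan2(R[1,1],R[0,1])))
for l in ("coupling_red","red_top","coupling_grey"):
    for d in search_frame(l,s)[:2]: w=towld(s,d["at"]); print(l,round(d["score"],2),w.round(1),proj(s,w).round())
print(proj(s,[625,-50,196]),proj(s,[625,-50,140]))
E
```

```text
7.925 [ 509.81317291 -132.7882202   358.19663735] tooly -84.28724190844336
coupling_red 0.81 [626.5 -53.2 192.9] [235.  32.]
red_top 0.72 [624.6 -55.8 196.9] [237.  34.]
coupling_grey 0.97 [ 641.6 -209.9  196.8] [428.  31.]
[230.29098201  32.56075464] [244.50078   43.263072]
```

View pics/w3.png

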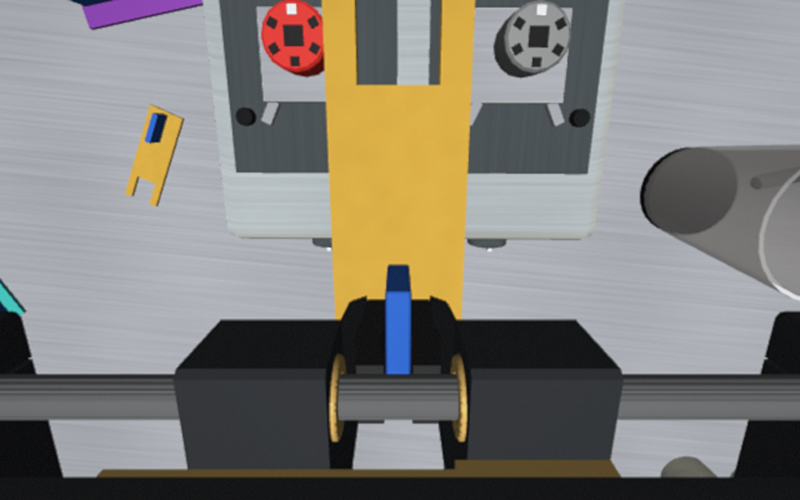

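The picture shows the red coupling's centre at (234,29), the grey one's at (431,30), and the front outer studs at (197,94) and (464,94), all full-res. I'll fit the machine pose to these.

```bash
python3 - <<'E'
from h import *
import pickle; from scipy.optimize import least_squares
s=pickle.load(open("w3.pkl","rb"))
F=[((0,80,196),(234.4,28.8)),((0,-80,196),(431.2,29.6)),((-50,133,152),(196.8,93.4)),((-50,-133,152),(464,94.2))]
def W(p,q): c,n=np.cos(p[2]),np.sin(p[2]); return [p[0]+c*q[0]-n*q[1],p[1]+n*q[0]+c*q[1],q[2]]
r=least_squares(lambda p:np.concatenate([proj(s,W(p,a))-b for a,b in F]),[633,-130,.1],x_scale=[10,10,.1])
p=r.x; print(p,np.degrees(p[2]),r.fun.round(1))
for n,q in dict(sp=(0,80,140),mouth=(-39,80,140),stageGrip=(-195.5,80,140),homeGrip=(-97.5,80,140)).items(): print(n,np.round(W(p,q),1))
st=robot.state(); z=st["tcp_pos"][2]-3.5
m,b=yellow(s,(250,0,390,260)); mm=cv2.morphologyEx(m|b,cv2.MORPH_CLOSE,np.ones((3,3)))
rows=np.arange(75,230,15); print([(v,np.nonzero(mm[v])[0][[0,-1]].mean()) for v in rows])
print([ray(s,np.nonzero(mm[v])[0][[0,-1]].mean(),v,z)[:2].round(1) for v in (80,200)],proj(s,st["tcp_pos"]+[0,0,0]),st["tcp_pos"])
print(proj(s,[*(st["tcp_pos"][:2]+81*np.array([.995,.0995])),z]), "notch bottom row")
E
```

```text
[ 6.35797456e+02 -1.33094504e+02  9.62213685e-02] 5.513078311888343 [ 0.3  0.1 -0.1 -0.1 -2.5  0.2  2.3  0.3]
sp [628.1 -53.5 140. ]
mouth [589.3 -57.2 140. ]
stageGrip [433.5 -72.2 140. ]
homeGrip [531.1 -62.8 140. ]
[(np.int64(75), np.float64(318.0)), (np.int64(90), np.float64(317.5)), (np.int64(105), np.float64(318.5)), (np.int64(120), np.float64(318.5)), (np.int64(135), np.float64(318.0)), (np.int64(150), np.float64(318.0)), (np.int64(165), np.float64(318.0)), (np.int64(180), np.float64(318.5)), (np.int64(195), np.float64(318.0)), (np.int64(210), np.float64(318.0)), (np.int64(225), np.float64(318.5))]
[array([ 587.6, -126. ]), array([ 536.9, -131.1])] [317.16473344 258.2978489 ] [ 510.04487501 -133.34515323  358.64987065]
[316.98627758  71.93876497] notch bottom row
```

{"method": "play_rows", "body": {"increments": [[[-0.08, 0.06, -0.06, 0, -1], [-0.153, 0.122, -0.12, 0, -1], [-0.153, 0.122, -0.22, 0, -1], [-0.153, 0.122, -0.32, 0, -1], [-0.153, 0.122, -0.38, 0, -1], [-0.153, 0.122, -0.395, -0.002, -1], [-0.153, 0.122, -0.395, -0.002, -1], [-0.153, 0.122, -0.395, -0.002, -1]]]}}

```text
t: 9.07
tcp_pos: [435.4, -73.3, 163.0]
orientation: [3.137, 0.148, 0.004]
ft_force: [1.0, 0.6, -1.9]
opening: 7.8
finger_force: 30.0
```

```bash
python3 - <<'E'
from h import *
st=robot.state(); R=cv2.Rodrigues(st["orientation"])[0]; print(st["t"],st["tcp_pos"],st["ft_force"].round(1),st["moment"].round(2),"tooly",np.degrees(np.arctan2(R[1,1],R[0,1])))
E
```

```text
9.075 [435.43059528 -73.33039542 163.00622807] [ 1.   0.6 -1.9] [ 0.03  0.04 -0.04] tooly -84.58265760632644
```

{"method": "play_rows", "body": {"increments": [[[0, 0.002, -0.012, 0, -1], [0, 0.002, -0.02, 0, -1], [0, 0.002, -0.024, 0, -1], [0, 0.002, -0.024, 0, -1], [0, 0.002, -0.024, 0, -1]]]}}

```text
t: 9.7
tcp_pos: [434.5, -72.2, 149.8]
orientation: [3.138, 0.149, 0.0]
ft_force: [-0.2, -0.1, -0.5]
opening: 8.0
finger_force: 30.0
```

{"method": "play_rows", "body": {"increments": [[[0, 0, -0.002, 0, -1], [0, 0, -0.002, 0, -1]]]}}

```text
t: 9.95
tcp_pos: [434.3, -72.3, 149.1]
orientation: [3.138, 0.149, -0.0]
ft_force: [-4.9, 0.8, 7.2]
opening: 7.3
finger_force: 30.0
```

{"method": "play_rows", "body": {"increments": [[[0.01, 0.001, 0.002, 0, -1], [0.03, 0.003, 0.002, 0, -1], [0.05, 0.005, 0.002, 0, -1], [0.065, 0.006, 0.002, 0, -1], [0.08, 0.008, 0.002, 0, -1], [0.08, 0.008, 0.002, 0, -1]]]}}

```text
t: 10.7
tcp_pos: [475.1, -68.0, 149.7]
orientation: [-3.138, -0.149, -0.001]
ft_force: [0.3, 0.2, -0.7]
opening: 7.7
finger_force: 30.0
```

```bash
python3 - <<'E'
from h import *
s=optics.snapshot("top"); save(s,"t2",(305,140,385,230),6)
st=robot.state(); print(st["t"],st["tcp_pos"],st["ft_force"].round(1),st["moment"].round(2))
E
```

```text
10.75 [475.11378658 -68.06764573 149.74093879] [ 0.6  0.4 -1.8] [ 0.09 -0.06  0.01]
```

View pics/t2.png

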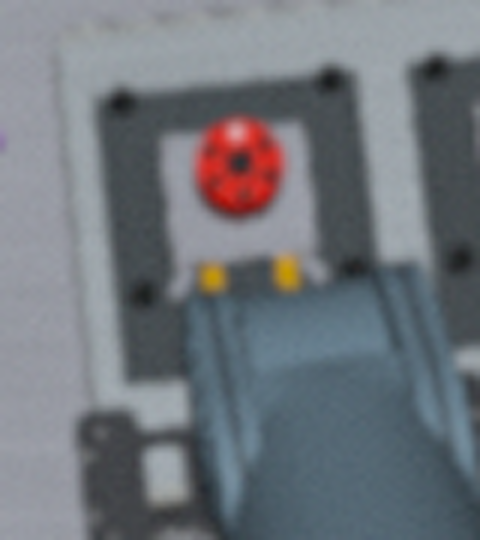

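The picture shows the two yellow fork tips at crop (212,275) and (288,272). They are centred between the cheeks at the slot mouth, so I'll push on.

{"method": "play_rows", "body": {"increments": [[[0.02, 0.002, 0, 0, -1], [0.04, 0.004, 0, 0, -1], [0.06, 0.006, 0, 0, -1], [0.07, 0.007, 0, 0, -1], [0.08, 0.008, 0, 0, -1], [0.08, 0.008, 0, 0, -1]]]}}

```text
t: 11.5
tcp_pos: [514.9, -64.1, 149.8]
orientation: [-3.138, -0.149, -0.001]
ft_force: [-1.7, 0.1, 2.0]
opening: 7.9
finger_force: 30.0
```

{"method": "play_rows", "body": {"increments": [[[0.01, 0.001, 0, 0, -1], [0.02, 0.002, 0, 0, -1], [0.026, 0.002, 0, 0, -1], [0.026, 0.002, 0, 0, -1]]]}}

```text
t: 12.0
tcp_pos: [527.1, -63.1, 149.7]
orientation: [-3.138, -0.149, 0.002]
ft_force: [-4.1, 0.5, 5.1]
opening: 7.8
finger_force: 30.0
```

{"method": "play_rows", "body": {"increments": [[[0.004, 0, 0, 0, -1], [0.008, 0.001, 0, 0, -1], [0.008, 0.001, 0, 0, -1]]]}}

```text
t: 12.38
tcp_pos: [530.9, -62.7, 149.7]
orientation: [3.138, 0.149, -0.002]
ft_force: [-5.5, 0.4, 6.1]
opening: 8.1
finger_force: 30.0
```

{"method": "play_rows", "body": {"increments": [[[0.004, 0, 0, 0, -1], [0.004, 0, 0, 0, -1]]]}}

```text
t: 12.62
tcp_pos: [531.6, -62.7, 149.7]
orientation: [3.138, 0.149, -0.006]
ft_force: [-8.9, 0.2, 11.1]
opening: 7.9
finger_force: 30.0
```

{"method": "play_rows", "body": {"increments": [[[0.004, 0, 0, 0, -1], [0.008, 0, 0, 0, -1], [0.008, 0, 0, 0, -1]]]}}

```text
t: 13.0
tcp_pos: [531.7, -62.7, 149.7]
orientation: [3.138, 0.148, -0.019]
ft_force: [-22.6, 1.1, 24.1]
opening: 7.6
finger_force: 30.0
```

The plate has hit a hard stop at the predicted home position. I'll relax the push and release it.

{"method": "play_rows", "body": {"increments": [[[-0.006, 0, 0, 0, -1], [-0.009, 0, 0, 0, -1], [-0.009, 0, 0, 0, 0], [-0.009, 0, 0, 0, 0], [-0.009, 0, 0, 0, 0], [-0.009, 0, 0.06, 0, 0], [-0.009, 0, 0.14, 0, 0], [-0.009, 0, 0.22, 0, 0], [-0.009, 0, 0.22, 0, 0]]]}}

```text
t: 14.12
tcp_pos: [535.2, -62.8, 262.8]
orientation: [3.137, 0.148, 0.01]
ft_force: [-0.4, 0.1, -0.1]
opening: 44.2
finger_force: 0.0
```

```bash
python3 - <<'E'
from h import *
import pickle
s=optics.snapshot("wrist"); save(s,"w4",None,1.25); pickle.dump(s,open("w4.pkl","wb"))
st=robot.state(); R=cv2.Rodrigues(st["orientation"])[0]; print(st["t"],st["tcp_pos"],st["qpos"].round(2),"tooly",np.degrees(np.arctan2(R[1,1],R[0,1])))
h=cv2.cvtColor(s["color"],cv2.COLOR_RGB2HSV); m=((h[...,1]>150)&((h[...,0]<8)|(h[...,0]>172))).astype(np.uint8)
m=cv2.morphologyEx(m,cv2.MORPH_CLOSE,np.ones((5,5))); ys,xs=np.nonzero(m); print(m.sum(),xs.min(),xs.max(),ys.min(),ys.max())
print(proj(s,[628.1,-53.5,196]),proj(s,[628.1,-53.5,140]))
E
```

```text
14.175 [533.82916604 -62.80887966 260.76208091] [ 0.33  0.34 -0.37  1.8   0.14  1.02 -1.57] tooly -84.58629424352885
3455 278 351 16 96
[315.65102505  58.32633006] [316.09551973  67.7345475 ]
```

View pics/w4.png

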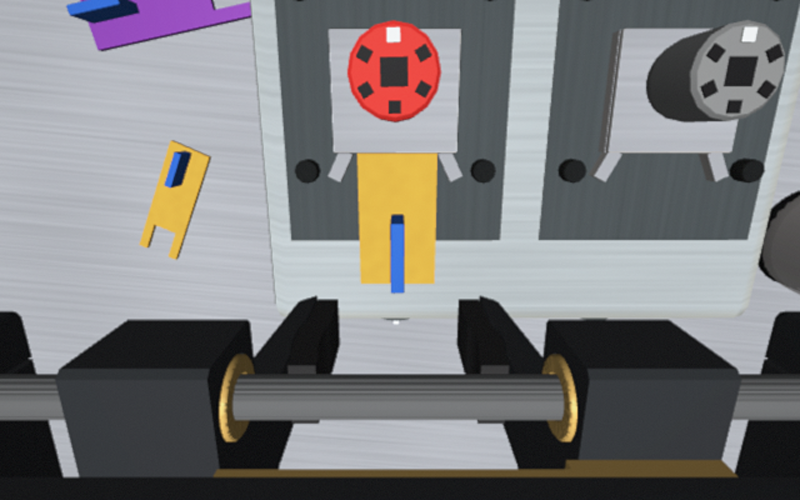

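The picture shows the plate home under the red coupling, with the red centre at (315,57), against a predicted (316,58). Next I'll move over the coupling and turn the tool by 90 degrees.

{"method": "play_rows", "body": {"increments": [[[0.03, 0.003, 0, 0.11, 0.6], [0.06, 0.006, 0, 0.22, 0.6], [0.09, 0.009, 0, 0.33, 0.6], [0.12, 0.012, 0, 0.44, 0.6], [0.15, 0.015, 0, 0.55, 0.6], [0.19, 0.019, 0, 0.66, 0.6], [0.19, 0.019, 0, 0.77, 0.6], [0.19, 0.019, 0, 0.88, 0.6], [0.19, 0.019, 0, 1.0, 0.6], [0.19, 0.019, 0, 1.0, 0.6]]]}}

```text
t: 15.42
tcp_pos: [627.2, -53.2, 257.9]
orientation: [-2.114, -2.321, 0.002]
ft_force: [-0.5, 0.4, -0.4]
opening: 70.2
finger_force: 0.0
```

```bash
python3 - <<'E'
from h import *
import pickle
s=pickle.load(open("w4.pkl","rb"))
c,n=np.cos(.0962),np.sin(.0962)
print("plate rear corners px",[proj(s,[628.5-122.5*c-n*y,-53.4-122.5*n+c*y,146]).round(1) for y in(24,-24)],"seen 288.8,348 / 226")
st=robot.state(); R=cv2.Rodrigues(st["orientation"])[0]; print(st["t"],st["tcp_pos"],st["qpos"].round(2),"tooly",np.degrees(np.arctan2(R[1,1],R[0,1])),st["moment"],st["ft_force"])
E
```

```text
plate rear corners px [array([286.9, 227.4]), array([346.1, 227.3])] seen 288.8,348 / 226
15.425 [627.20031703 -53.23685365 257.93378138] [ 0.47  0.57 -0.67  1.54  0.37  1.16 -0.18] tooly 5.33526036062204 [-0.08999775 -0.07478366  0.00811163] [-0.5367253   0.3965447  -0.38485871]
```

{"method": "play_rows", "body": {"increments": [[[0.002, 0, -0.08, 0, 0.6], [0.002, 0, -0.14, 0, 0.6], [0.002, 0, -0.18, 0, 0.6], [0.002, 0, -0.194, 0, 0.6], [0.002, 0, -0.194, 0, 0.6], [0.002, 0, -0.194, 0, -1], [0.002, 0, -0.194, 0, -1], [0.002, 0, -0.194, 0, -1], [0.002, 0, -0.194, 0, -1]]]}}

```text
t: 16.55
tcp_pos: [629.4, -53.2, 163.2]
orientation: [2.113, 2.323, 0.001]
ft_force: [1.6, -0.7, 0.4]
opening: 42.0
finger_force: 30.0
```

```bash
cat > st.py <<'E'
from h import *
st=robot.state(); R=cv2.Rodrigues(st["orientation"])[0]; print(round(st["t"],2),st["tcp_pos"].round(1),"q7",st["qpos"][6].round(2),"tooly",np.degrees(np.arctan2(R[1,1],R[0,1])).round(2),"M",st["moment"].round(2),"F",st["ft_force"].round(1),round(st["opening"],1))
E
python3 st.py
```

```text
16.55 [629.4 -53.2 163.2] q7 -0.24 tooly 5.42 M [-0.05 -0.21 -0.01] F [ 1.6 -0.7  0.4] 42.0
```

{"method": "play_rows", "body": {"increments": [[[0, 0, 0, 0.06, -1], [0, 0, 0, 0.12, -1], [0, 0, 0, 0.12, -1]]]}}

```text
t: 16.92
tcp_pos: [629.5, -53.2, 163.1]
orientation: [1.886, 2.511, 0.002]
ft_force: [1.5, 0.8, 0.3]
opening: 42.4
finger_force: 30.0
```

```bash
python3 st.py
```

```text
16.93 [629.5 -53.2 163.1] q7 -0.07 tooly 16.17 M [-0.   -0.56  0.02] F [1.5 0.8 0.3] 42.4
```

{"method": "play_rows", "body": {"increments": [[[0, 0, 0, 0.06, -1], [0, 0, 0, 0.12, -1], [0, 0, 0, 0.12, -1]]]}}

```text
t: 17.3
tcp_pos: [629.6, -53.1, 163.1]
orientation: [1.644, 2.676, 0.002]
ft_force: [2.5, -0.1, 1.6]
opening: 42.2
finger_force: 30.0
```

```bash
python3 st.py
```

```text
17.3 [629.6 -53.1 163.1] q7 0.09 tooly 26.88 M [ 0.07 -0.74 -0.02] F [ 2.5 -0.1  1.6] 42.2
```

{"method": "play_rows", "body": {"increments": [[[0, 0, 0, 0.06, -1], [0, 0, 0, 0.12, -1], [0, 0, 0, 0.12, -1]]]}}

```text
t: 17.68
tcp_pos: [629.7, -52.9, 163.1]
orientation: [1.385, 2.818, 0.002]
ft_force: [4.5, 0.2, 0.7]
opening: 42.0
finger_force: 30.0
```

```bash
python3 st.py
```

```text
17.68 [629.7 -52.9 163.1] q7 0.26 tooly 37.64 M [ 0.21 -1.01 -0.02] F [4.5 0.2 0.7] 42.0
```

{"method": "play_rows", "body": {"increments": [[[0.001, 0, 0.001, 0.11, -1], [0.002, 0, 0.002, 0.22, -1], [0.002, 0, 0.003, 0.33, -1], [0.002, 0, 0.003, 0.33, -1]]]}}

```text
t: 18.18
tcp_pos: [629.8, -52.5, 164.0]
orientation: [-0.618, -3.08, -0.002]
ft_force: [2.4, 1.6, -0.1]
opening: 42.0
finger_force: 30.0
```

```bash
python3 st.py
```

```text
18.18 [629.8 -52.5 164. ] q7 0.71 tooly 67.29 M [ 0.66 -0.82 -0.05] F [ 2.4  1.6 -0.1] 42.0
```

{"method": "play_rows", "body": {"increments": [[[0, 0, 0.001, 0.1, -1], [0, 0, 0.002, 0.2, -1], [0, 0, 0.003, 0.3, -1], [0, 0, 0.003, 0.33, -1], [0, 0, 0.003, 0.33, -1]]]}}

```text
t: 18.8
tcp_pos: [629.6, -52.2, 165.5]
orientation: [0.191, -3.135, -0.002]
ft_force: [3.3, 4.1, -0.6]
opening: 42.1
finger_force: 30.0
```

```bash
python3 st.py; python3 - <<'E'
from h import *
s=optics.snapshot("scene"); c=proj(s,[628,-53,180]); u,v=int(c[0]),int(c[1]); save(s,"s5",(u-60,v-50,u+60,v+50),5); print(u,v)
E
```

```text
18.8 [629.6 -52.2 165.5] q7 1.18 tooly 96.98 M [ 0.92 -0.69  0.04] F [ 3.3  4.1 -0.6] 42.1
333 219
```

View pics/s5.png

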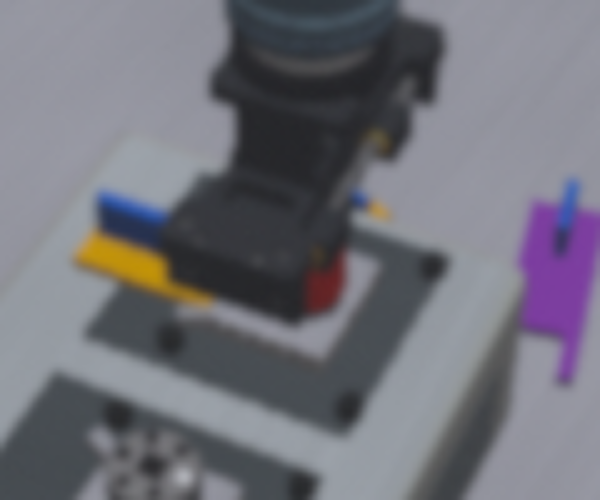

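The picture shows the gripper on the red coupling with the plate still home. I'll turn about 13 degrees more and try a gentle lift.

{"method": "play_rows", "body": {"increments": [[[0, 0, 0.001, 0.08, -1], [0, 0, 0.001, 0.15, -1], [0, 0, 0.001, 0.15, -1]]]}}

```text
t: 19.23
tcp_pos: [629.4, -52.3, 166.0]
orientation: [0.561, -3.09, -0.002]
ft_force: [0.8, 4.7, -0.6]
opening: 41.9
finger_force: 30.0
```

```bash
python3 st.py
```

```text
19.23 [629.4 -52.3 166. ] q7 1.39 tooly 110.58 M [ 1.17 -0.43 -0.04] F [ 0.8  4.7 -0.6] 41.9
```

{"method": "play_rows", "body": {"increments": [[[0, 0, 0.004, 0, -1], [0, 0, 0.008, 0, -1], [0, 0, 0.008, 0, -1]]]}}

```text
t: 19.6
tcp_pos: [629.7, -53.5, 170.2]
orientation: [0.562, -3.09, 0.001]
ft_force: [1.7, 2.6, -2.5]
opening: 42.0
finger_force: 30.0
```

```bash
python3 st.py
```

```text
19.6 [629.7 -53.5 170.2] q7 1.39 tooly 110.63 M [ 0.69 -0.36 -0.03] F [ 1.7  2.6 -2.5] 42.0
```

{"method": "play_rows", "body": {"increments": [[[0, 0, 0.02, 0, -1], [0, 0, 0.05, 0, -1], [0, 0, 0.1, 0, -1], [0, 0, 0.16, 0, -1], [0, 0, 0.22, 0, -1], [0, 0, 0.22, 0, -1], [0, 0, 0.22, 0, -1]]]}}

```text
t: 20.48
tcp_pos: [629.4, -54.1, 279.7]
orientation: [0.564, -3.089, 0.002]
ft_force: [0.4, -0.2, -0.9]
opening: 41.8
finger_force: 30.0
```

```bash
python3 st.py; python3 - <<'E'
from h import *
s=optics.snapshot("scene"); c=proj(s,[628,-53,220]); u,v=int(c[0]),int(c[1]); save(s,"s6",(u-70,v-60,u+70,v+60),5)
for d in search_frame("coupling_red",s)[:2]: print(d["score"],towld(s,d["at"]).round(1))
E
```

```text
20.48 [629.4 -54.1 279.7] q7 1.47 tooly 110.68 M [ 0.05 -0.15  0.  ] F [ 0.4 -0.2 -0.9] 41.8
```

View pics/s6.png

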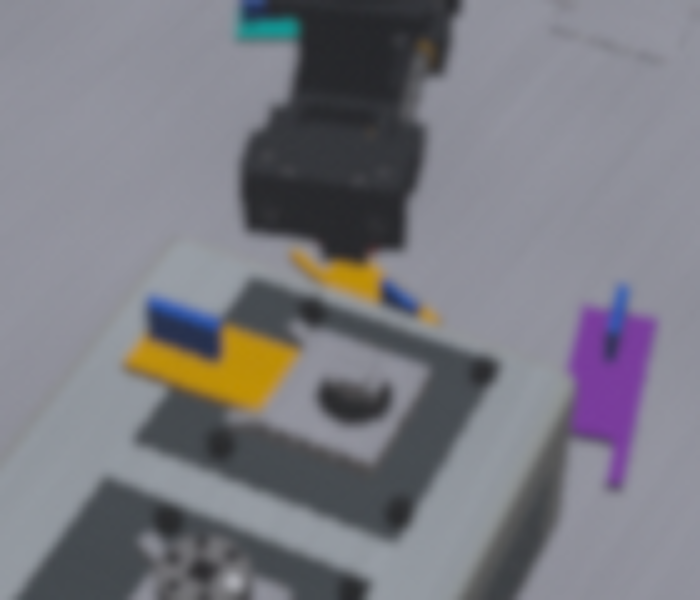

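The picture shows the bare stub on the left spindle and the plate still home. The coupling itself is hidden behind the fingers, but an opening of 41.8 mm at 30 N grip force shows it is held, about 11 cm up.

```bash
python3 -c "
from rig import robot; print(robot.hand_in())"
```

```text
the job is handed in; nothing more can be done
None
```

The red coupling is off (its thread was right-hand) and held about 11 cm above its seat; the plate is home, the grey coupling, jar, beaker and spatula were not touched, and the job is handed in at about 20.5 s.

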